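Stand the brass clay stamp on its tile

ROBOT

A 6-joint arm with a two-finger parallel gripper is mounted at the origin on the work surface. World frame = base frame: x ahead of the robot, y to its left, z up, the work surface at z = 0. Lengths are in m, angles in degrees, forces in N, time in s.
With the tool pointing down it reaches from about 0.375 to 0.9 m from the base axis. Payload 3.1 kg.
Tool frame: the origin (TCP) lies between the finger pads; the fingertips stand 22 mm ahead of it and the grasp point (between the pads) lies 3 mm ahead of it; z points along the fingers, y is the line along which they close (so a half turn about z gives the same grasp; the last joint's range is limited). The gripper opens to 87 mm and grips with 3 to 60 N. Pads are 19 mm wide; open, the fingers measure 117 mm over their backs; the gripper's body (75 mm by 190 mm) begins 51 mm behind the grasp point.
Start: joints at [63.398, 30.224, 82.088, -0, 67.689, -10.227], TCP at [0.176, 0.6, 0.245] pointing down, gripper open.
Joint ranges: [-176.69, 176.69], [-43.24, 126.21], [12.49, 139.97], [-82, 262], [0, 151.66], [-163.58, 163.58]. Speed limits (degrees/s): [159.86, 159.86, 180, 180, 180, 180].

INTERFACE

Orientations are given as a 3x3 rotation matrix whose columns are the frame's x, y, z axes.
In Python, from rig import bot, capture, search_frame, outline_of, spot_point gives the robot as it stands.
- The arm moves only by the tool jog_arm, never from a script. Its argument "rows" is text: rows parted by semicolons, each of 7 numbers parted by spaces: the opening, from 0 (shut) to 1 (fully open), then the shift along the tool's x, y, z as a fraction of full scale, then the turn, a rotation vector about the tool's x, y, z as a fraction of full scale. A call has 1 to 20 rows; each row is the pose to reach, as a shift and turn from the pose commanded when the call began, along the tool's axes at that moment; what a row does not reach only later rows make up. Full scale, the value 1, is 0.5 m for a shift and pi/4 rad for a turn. A row lasts 1/12 s, in which the tool goes at most 41.7 mm and 7.16 degrees, less where a joint would pass 70% of its speed; a pose out of reach is approached as far as the arm can. A call with a number of a shift or a turn outside -1 to 1 is refused whole. A call with a gripper value outside its range is refused whole. The fingers move at their own pace and stop on an object; the grip force is fixed at half the most. Time passes only in rows, so rows that repeat a pose let the fingers close. It gives the time, the measured TCP pose, the force, the opening and the grip force at its end, in the units of the state.
- bot.read_state(): the state, without advancing time (a new reading comes with each control period).
- capture(name): name is "scene" or "top"; returns a dict with "pixels" (384x512x3 uint8, red, green, blue), "fx", "fy", "cx", "cy" (pixels), "R" (3x3) and "t" (3): a world point X has camera coordinates R X + t. Camera axes: x right, y down, z forward; pixel columns grow to the right and rows downward; lengths in m; the calibration is good to about 2 mm. A picture is of the moment at which its call begins. There is no depth.
- bot.hand_in(): hands the job in; it is judged then, once.
Trained networks look in a picture, given as the dict that the camera call returned (one of the last four; its "shot" number tells which), for a name from the list of things; names that differ only in an ending like _2 or _b are one class to them, and where a whole thing is asked for, a point or a joint stands for the part that bears it (a point fixed in the world has none). Each returns a list of dicts, best first, with "conf" (0 to 1); they miss things now and then, are a little off and sometimes report something else, mostly with a low value. They report only what shows in the picture. A call takes as long as a camera call. They do not tell look-alikes from the thing itself.
- search_frame(label, picture): "point" ([x, y, z] in m, in world coordinates, good to about 4 mm: the middle of the surface that is visible of it).
- outline_of(label, picture): "region" (384x512 bool, what is visible of it).
- spot_point(label, picture): "point" ([x, y, z] in m, in world coordinates, good to about 4 mm: a listed point, or the origin of a listed thing).
The state is a dict: "time_s": time; "joint_positions": joint angles; "qvel": joint speeds; "tau": joint torques, N m; "position": TCP position; "tcp_rot": TCP orientation; "force": force on the tool from outside, world axes, zero at the start; "moment": the same for the moment, N m; "opening": opening from 0.0 (shut) to 1.0 (fully open); "grasp_force": force on a finger pad.
Only numpy, scipy, OpenCV 4.12 (cv2) and the standard library are available. Lean on these libraries where they do the work, as an engineer would, in place of code of your own. Each camera call takes 0.05 s, during which the arm holds its last target. There are 200 camera calls.

TASK

Grip the brass-footed clay stamp firmly (40 N or more) by the bead near the end of its handle and lift it, still about level, clear of its rack; then ease your grip so that it swings down and hangs plumb, and grip it firmly again (20 N or more) while it hangs free. Set it down gently, upright on its foot in the middle of the bare terracotta tile, and let go; leave the blue-footed stamp and the clay pot where they are.

Things in the scene. Friction and masses are not known exactly. Their poses are not given: they have to be found in the camera images.
- brass_stamp: Stamp, 0.13-0.17 kg, mostly in the round brass foot (52 mm across, 22 thick); handle 16 thick, 165 long in all. Bead 26 mm across, 10 long, centred 145 mm from foot's face. Origin: centre of foot's face; z along handle to its end. Lies level, axis 50 mm up, handle end to robot. Bead held at 40 N: sags under 40 deg. Eased at once to 5 N: swings plumb; eased slowly, stops short; under 4 N slips.
- blue_stamp: The same stamp with a blue glazed foot, lying in the rack's other bay, 130 mm beside the brass one; leave it. Same size, origin and axes. The dark wooden rack is lower than 55 mm; in each bay a fork holds the handle 91 mm from the foot's face and low cheeks hold the foot, so a stamp lifts straight up. The bead and handle end are free of the rack.
- tile: The bare square terracotta tile, 120 by 120 mm, 12 mm thick, lying fixed on the bench. Origin: centre of its underside; z up.
- pot: A pale grey clay pot, open cylinder, about 104 mm across and 125 mm high, standing on a small board at the back. Origin: centre of its underside. Leave it alone.
Things that resemble listed ones, but are neither listed nor needed, are in the scene too. Leave any pink or turquoise look-alike of the brass_stamp alone. There is more than one size of the tile; the one meant has the size given above.

How it is judged (in metres and radians):
On the way, in this order (a step that is already met when the one before it is completed fails the run):
1. the brass stamp is lifted about level out of the rack (its handle more than 40 degrees off plumb) (angle between brass_stamp's own z axis and vertical above 0.7 rad and height (world z) of brass_stamp above 0.075 m and contact force between the fingers and brass_stamp above 1 N), for 0.2 s.
2. it hangs plumb (within 15 degrees, foot lowest) clear of the bench, gripped firmly again (over 12 N by each finger) (angle between brass_stamp's own z axis and vertical below 0.26 rad and height (world z) of brass_stamp above 0.03 m and contact force between the fingers and brass_stamp above 24 N), for 0.3 s.
At the end, for the whole second after the job is handed in: The brass stamp stands still and upright (within 6 degrees) on its foot on the tile, its foot's centre within 20 mm of the tile's centre, let go (horizontal distance between brass_stamp and tile below 0.02 m and angle between brass_stamp's own z axis and vertical below 0.1 rad and z of brass_stamp in the frame of tile between 0.007 and 0.017 m and linear speed of brass_stamp below 0.03 m/s); the robot touches nothing.
It fails at once if the blue stamp is moved by more than 20 mm (distance of blue_stamp from where it was at the start of the episode above 0.02 m).
It fails at once if the clay pot is moved by more than 15 mm (distance of pot from where it was at the start of the episode above 0.015 m).
It fails at once if the brass stamp is dropped onto the tile from more than 20 mm (horizontal distance between brass_stamp and tile below 0.06 m and height (world z) of brass_stamp above 0.032 m and contact force between the fingers and brass_stamp below 0.05 N).
It also fails if it takes over 51 s, if anything falls off the work surface, if the arm or the gripper's body presses on something with over 40 N, if the wrist force passes 120 N, or if a joint passes its speed limit or range.

## Working session

There is one attempt and no reset: what is moved stays moved. The work goes in short steps, Python scripts to look and compute and a tool call to move; the robot and the scene stay as the last step left them, time stands still between calls to the robot, and variables do not carry over. Pictures are saved under pics/ and viewed, at most 10 in all, crops included, and the job is handed in when it is done.

Besides the shell and the picture viewer there is one more tool, called as name(argument=value, ...), one argument or row to a line, values as JSON. jog_arm: Moves the arm, as the interface text tells. Its arguments: {"type":"object","properties":{"rows":{"type":"string"}},"required":["rows"]}

```bash
ls; mkdir -p pics
cat > h.py <<'E'
import numpy as np,cv2
from rig import bot,capture,search_frame,outline_of,spot_point
def save(p,n): cv2.imwrite('pics/'+n+'.png',cv2.cvtColor(p['pixels'],cv2.COLOR_RGB2BGR))
def proj(p,X):
    c=p['R']@np.array(X)+p['t']; return np.array([p['fx']*c[0]/c[2]+p['cx'],p['fy']*c[1]/c[2]+p['cy']])
def ray(p,uv):
    R=np.array(p['R']);o=-R.T@np.array(p['t']); d=R.T@np.array([(uv[0]-p['cx'])/p['fx'],(uv[1]-p['cy'])/p['fy'],1]); return o,d/np.linalg.norm(d)
def tri(obs):
    A=np.zeros((3,3));b=np.zeros(3)
    for p,uv in obs:
        o,d=ray(p,uv);M=np.eye(3)-np.outer(d,d);A+=M;b+=M@o
    return np.linalg.solve(A,b)
def atz(p,uv,z):
    o,d=ray(p,uv); return o+d*(z-o[2])/d[2]
E
python3 - <<'E'
from h import *
np.set_printoptions(precision=4,suppress=True)
s=capture('scene');t=capture('top');save(s,'s0');save(t,'t0')
for n,p in (('s',s),('t',t)):
    p=p;R=np.array(p['R']);print(n,-R.T@np.array(p['t']),p['fx'])
    for l in ('brass_stamp','blue_stamp','tile','pot'):
        for f in (search_frame,spot_point):
            print(l,f.__name__,[(np.round(r['point'],3).tolist(),round(r['conf'],2),np.round(proj(p,r['point'])).tolist()) for r in f(l,p)])
        for r in outline_of(l,p):
            m=r['region'].astype(np.uint8);print('  out',round(r['conf'],2),m.sum(),cv2.connectedComponentsWithStats(m)[3][1:].round().tolist()[:2],cv2.boundingRect(m))
print({k:v for k,v in bot.read_state().items()})
E
```

```text
pics
s [0.9455 0.4296 0.8296] 357.99049407291557
brass_stamp call [([0.517, -0.401, 0.029], 0.75, [188.0, 127.0]), ([0.382, 0.185, 0.034], 0.71, [353.0, 212.0]), ([0.596, -0.07, 0.054], 0.57, [232.0, 194.0])]
brass_stamp call [([0.538, -0.394, 0.025], 0.93, [184.0, 132.0]), ([0.341, 0.164, 0.026], 0.91, [356.0, 201.0])]
  out 0.84 601 [[348.0, 217.0]] (331, 195, 35, 52)
  out 0.73 365 [[195.0, 124.0]] (178, 106, 39, 33)
blue_stamp call [([0.607, -0.195, 0.057], 0.77, [202.0, 170.0])]
blue_stamp call [([0.641, -0.196, 0.052], 0.83, [192.0, 177.0])]
  out 0.71 420 [[207.0, 167.0]] (188, 147, 45, 38)
tile call [([0.687, 0.358, 0.019], 0.81, [325.0, 341.0]), ([0.61, 0.151, 0.012], 0.66, [284.0, 258.0])]
tile call [([0.678, 0.353, -0.001], 0.66, [325.0, 339.0]), ([0.6, 0.142, -0.003], 0.62, [284.0, 256.0])]
  out 0.91 5629 [[325.0, 340.0]] (277, 291, 94, 93)
  out 0.67 2029 [[283.0, 257.0]] (251, 229, 65, 58)
pot call [([0.768, 0.003, 0.088], 0.9, [195.0, 241.0])]
pot call [([0.766, 0.0, 0.012], 0.88, [199.0, 255.0])]
  out 0.89 2288 [[196.0, 242.0]] (171, 212, 49, 62)
t [ 0.3406 -0.0145 
[... 965 characters left out ...]
, 0.069], 0.83, [247.0, 117.0])]
pot call [([0.766, 0.002, 0.009], 0.75, [246.0, 128.0])]
  out 0.55 1220 [[246.0, 121.0]] (229, 100, 35, 43)
{'time_s': 1.3, 'joint_positions': array([ 63.3978,  30.2254,  82.0888,   0.0001,  67.6898, -10.2254]), 'qvel': array([ 0.0039, -0.0243,  0.0973, -0.0443,  0.0296,  0.0253]), 'tau': array([ -0.0009, -44.0015, -17.6985,   0.0633,   0.0504,  -0.    ]), 'position': array([0.1762, 0.5996, 0.2445]), 'tcp_rot': array([[-0.9594,  0.282 , -0.    ],
       [ 0.282 ,  0.9594, -0.0001],
       [ 0.    , -0.0001, -1.    ]]), 'force': array([-0.0898, -0.6838,  0.3823]), 'moment': array([ 0.0495,  0.0281, -0.015 ]), 'grasp_force': 0.0, 'opening': 0.9969537079316495}
```

```bash
python3 -c "
import cv2,numpy as np
s=cv2.imread('pics/s0.png');t=cv2.imread('pics/t0.png')
cv2.imwrite('pics/v1.png',cv2.resize(s,(800,600),interpolation=cv2.INTER_CUBIC))
a=t[140:260,240:360];cv2.imwrite('pics/v2.png',cv2.resize(a,(600,600),interpolation=cv2.INTER_CUBIC))"
```

```text
(no output)
```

View pics/v1.png

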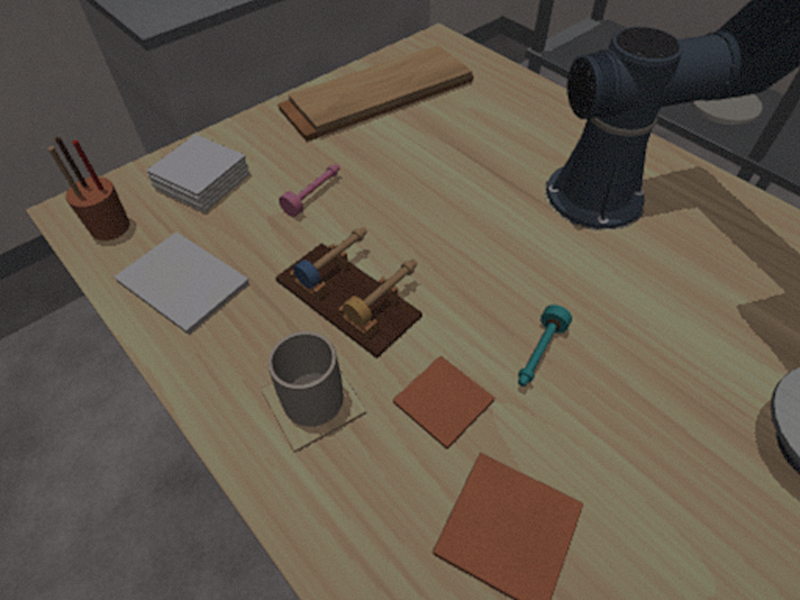

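View pics/v2.png

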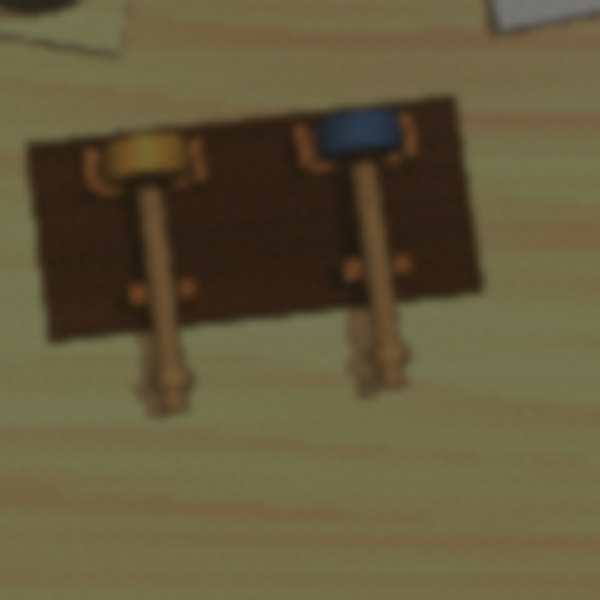

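Run:
```python
from h import *
import cv2
s=capture('scene');t=capture('top')
np.set_printoptions(precision=4,suppress=True)
s4=cv2.resize(cv2.cvtColor(s['pixels'],cv2.COLOR_RGB2BGR)[155:215,210:275],None,fx=6,fy=6,interpolation=cv2.INTER_CUBIC)
t4=cv2.resize(cv2.cvtColor(t['pixels'],cv2.COLOR_RGB2BGR)[160:230,245:290],None,fx=5.142,fy=5.142,interpolation=cv2.INTER_CUBIC)
cv2.imwrite('pics/v3.png',np.clip(np.hstack([s4[:360],t4[:360]]).astype(float)*1.8,0,255).astype(np.uint8)); print(s4.shape,t4.shape)
print('bead',tri([(s,(259.2,171.5)),(t,(274.8,216.4))]))
print('bead@.05 top',atz(t,(274.8,216.4),.05),'scene',atz(s,(259.2,171.5),.05))
print('foot@.05',atz(t,(240+145/5,140+155/5),.055))
for p in (s,t):
    print(spot_point('brass_stamp',p)[:3])
```

```text
(360, 390, 3) (360, 231, 3)
bead [ 0.481  -0.0856  0.046 ]
bead@.05 top [ 0.4798 -0.0845  0.05  ] scene [ 0.4841 -0.0839  0.05  ]
foot@.05 [ 0.6164 -0.0677  0.055 ]
[{'point': [0.338, 0.1642, 0.0275], 'conf': 0.85}, {'point': [0.5362, -0.3938, 0.023], 'conf': 0.72}]
[{'point': [0.6262, -0.0669, 0.0505], 'conf': 0.79}, {'point': [0.5375, -0.3967, 0.0235], 'conf': 0.65}, {'point': [0.34, 0.1659, 0.024], 'conf': 0.55}]
```

View pics/v3.png

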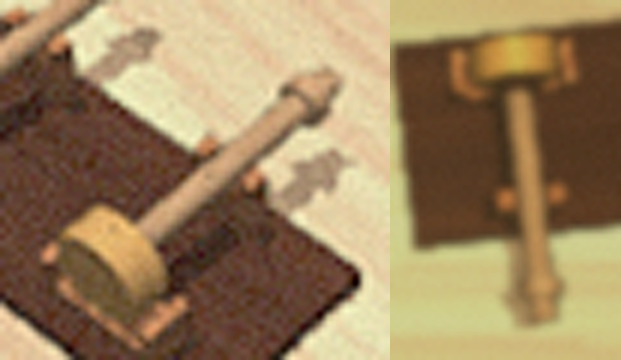

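Run:
```python
from h import *
s=capture('scene');t=capture('top')
np.set_printoptions(precision=4,suppress=True)
b=tri([(s,(261.3,170.3)),(t,(273.8,214.8))]); print(b)
f1=atz(s,(226.3,201.7),.05); f2=atz(t,(268.9,171.1),.055)
print(atz(t,(273.8,214.8),.05),atz(s,(261.3,170.3),.05),f1,f2)
for f in (f1,f2): d=f-b; print(np.linalg.norm(d[:2]),np.degrees(np.arctan2(d[1],d[0])))
# rack orientation from top image: dark min-area rect
im=t['pixels'].astype(int).sum(2); m=np.zeros(im.shape,np.uint8); m[150:215,235:345]=(im[150:215,235:345]<130)
m=cv2.morphologyEx(m,cv2.MORPH_CLOSE,np.ones((9,9)))
n,l,st,c=cv2.connectedComponentsWithStats(m);k=1+st[1:,4].argmax()
r=cv2.minAreaRect(np.argwhere(l==k)[:,::-1].astype(np.float32));bx=[atz(t,q,.015) for q in cv2.boxPoints(r)];print(r);print(np.array(bx))
st=bot.read_state();R=st['tcp_rot'];print(st['time_s'],st['position'])
```

```text
[ 0.4824 -0.0797  0.058 ]
[ 0.4846 -0.0816  0.05  ] [ 0.4764 -0.0833  0.05  ] [ 0.6236 -0.0624  0.05  ] [ 0.6161 -0.0674  0.055 ]
0.14226866649983436 6.989907852816646
0.13424744979381495 5.2440898777771086
((290.4755859375, 183.2804718017578), (38.430171966552734, 85.91572570800781), 83.6598129272461)
[[ 0.6311  0.0031  0.015 ]
 [ 0.6619 -0.2627  0.015 ]
 [ 0.5417 -0.2724  0.015 ]
 [ 0.5117 -0.0104  0.015 ]]
1.6 [0.1762 0.5996 0.2446]
```

```bash
cat >> h.py <<'E'
def to(P,a=None):
    "move fractions to TCP P, with tool vertical down and tool y at world angle a (deg)"
    from scipy.spatial.transform import Rotation as Ro
    st=bot.read_state();R=st['tcp_rot'];d=R.T@(np.array(P)-st['position'])/.5
    if a is None: r=np.zeros(3)
    else:
        c,s=np.cos(np.radians(a)),np.sin(np.radians(a))
        r=Ro.from_matrix(R.T@np.array([[s,c,0],[-c,s,0],[0,0,-1.]]).astype(float)).as_rotvec()/(np.pi/4)
    print(P,np.round(d,4),np.round(r,4))
E
python3 - <<'E'
from h import *
to([.45,.25,.245],96.3);to([.48,-.0825,.16],96.3)
E
```

```text
Traceback (most recent call last):
  File "h.py", line 22, in to
    r=Ro.from_matrix(R.T@np.array([[s,c,0],[-c,s,0],[0,0,-1.]]).astype(float)).as_rotvec()/(np.pi/4)
      ~~~~~~~~~~~~~~^^^^^^^^^^^^^^^^^^^^^^^^^^^^^^^^^^^^^^^^^^^^^^^^^^^^^^^^^^
  File "scipy/spatial/transform/_rotation.pyx", line 1143, in scipy.spatial.transform._rotation.Rotation.from_matrix
ValueError: Non-positive determinant (left-handed or null coordinate frame) in rotation matrix 0: [[-9.22710781e-01  3.85492950e-01  1.00095500e-05]
 [ 3.85492950e-01  9.22710781e-01 -1.62543787e-05]
 [ 1.55018681e-05  1.11394795e-05  1.00000000e+00]].
```

```bash
sed -i 's/\[\[s,c,0\],\[-c,s,0\]/[[-s,c,0],[c,s,0]/' h.py
python3 - <<'E'
from h import *
to([.45,.25,.245],96.3);to([.48,-.0825,.16],96.3)
E
```

```text
[0.45, 0.25, 0.245] [-0.7226 -0.5165 -0.0009] [ 0.      0.     -0.5039]
[0.48, -0.0825, 0.16] [-0.9676 -1.1376  0.1691] [ 0.      0.     -0.5039]
```

jog_arm(
  rows="0.7 -0.72 -0.52 0 0 0 -0.504;0.7 -0.72 -0.52 0 0 0 -0.504;0.7 -0.72 -0.52 0 0 0 -0.504;0.7 -0.72 -0.52 0 0 0 -0.504;0.7 -0.72 -0.52 0 0 0 -0.504;0.7 -0.72 -0.52 0 0 0 -0.504;0.7 -0.72 -0.52 0 0 0 -0.504;0.7 -0.72 -0.52 0 0 0 -0.504;0.7 -0.72 -0.52 0 0 0 -0.504;0.7 -0.72 -0.52 0 0 0 -0.504;0.7 -0.72 -0.52 0 0 0 -0.504;0.7 -0.72 -0.52 0 0 0 -0.504",
)

```text
time_s: 2.6
position: [0.4531, 0.2445, 0.245]
tcp_rot: [[-0.995, -0.104, 0.004], [-0.104, 0.995, -0.001], [-0.004, -0.002, -1.0]]
force: [1.2, 0.2, 0.2]
opening: 0.698
grasp_force: 0.0
```

Run:
```python
from h import *
to([.48,-.0825,.16],96.3)
```

```text
[0.48, -0.0825, 0.16] [ 0.015  -0.6557  0.1711] [-0.0023  0.0054 -0.0076]
```

jog_arm(
  rows="0.7 0.015 -0.656 0.17 0 0.005 -0.008;0.7 0.015 -0.656 0.17 0 0.005 -0.008;0.7 0.015 -0.656 0.17 0 0.005 -0.008;0.7 0.015 -0.656 0.17 0 0.005 -0.008;0.7 0.015 -0.656 0.17 0 0.005 -0.008;0.7 0.015 -0.656 0.17 0 0.005 -0.008;0.7 0.015 -0.656 0.17 0 0.005 -0.008;0.7 0.015 -0.656 0.17 0 0.005 -0.008;0.7 0.015 -0.656 0.17 0 0.005 -0.008;0.7 0.015 -0.656 0.17 0 0.005 -0.008;0.7 0.015 -0.656 0.17 0 0.005 -0.008",
)

```text
time_s: 3.52
position: [0.4764, -0.0775, 0.1595]
tcp_rot: [[-0.993, -0.115, -0.005], [-0.115, 0.993, 0.001], [0.005, 0.001, -1.0]]
force: [-0.1, -0.0, 0.1]
opening: 0.699
grasp_force: 0.0
```

Run:
```python
from h import *
to([.481,-.0825,.053],96.3)
s=capture('scene');print(proj(s,[.481,-.0825,.05]),proj(s,bot.read_state()['position']))
cv2.imwrite('pics/v4.png',np.clip(cv2.resize(cv2.cvtColor(s['pixels'],cv2.COLOR_RGB2BGR)[90:240,180:330],(600,600),interpolation=cv2.INTER_CUBIC)*1.5,0,255))
```

```text
[0.481, -0.0825, 0.053] [-0.009  -0.0112  0.2129] [ 0.0015 -0.0061  0.0067]
[260.31902073 171.24042579] [263.17939949 144.09498582][ WARN:0@1.403] global loadsave.cpp:1063 imwrite_ Unsupported depth image for selected encoder is fallbacked to CV_8U.
```

View pics/v4.png

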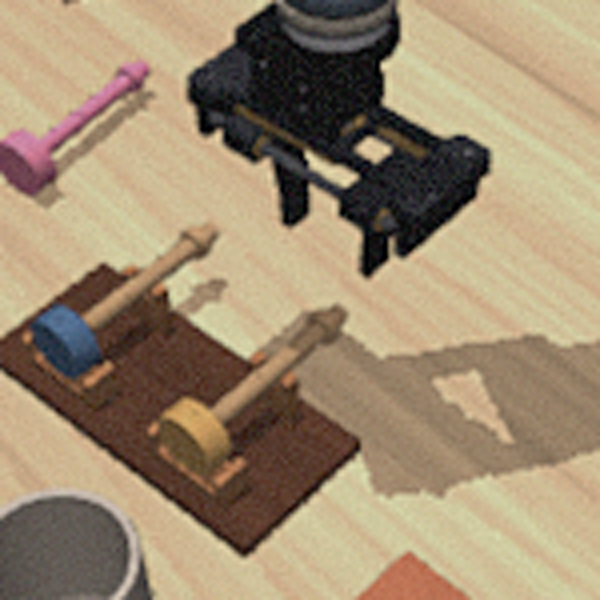

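jog_arm(
  rows="0.7 -0.009 -0.011 0.07 0.0015 -0.006 0.006;0.7 -0.009 -0.011 0.14 0.0015 -0.006 0.006;0.7 -0.009 -0.011 0.19 0.0015 -0.006 0.006;0.7 -0.009 -0.011 0.213 0.0015 -0.006 0.006;0.7 -0.009 -0.011 0.213 0.0015 -0.006 0.006;0.7 -0.009 -0.011 0.213 0.0015 -0.006 0.006",
)

```text
time_s: 4.07
position: [0.4813, -0.0812, 0.0531]
tcp_rot: [[-0.993, -0.114, -0.0], [-0.114, 0.993, -0.0], [0.0, -0.0, -1.0]]
force: [0.0, -0.3, -0.1]
opening: 0.704
grasp_force: 0.0
```

Run:
```python
from h import *
to([.481,-.0825,.053],96.3)
s=capture('scene');t=capture('top')
A=cv2.resize(cv2.cvtColor(s['pixels'],cv2.COLOR_RGB2BGR)[130:220,210:300],(400,400),interpolation=cv2.INTER_CUBIC)
B=cv2.resize(cv2.cvtColor(t['pixels'],cv2.COLOR_RGB2BGR)[160:240,235:315],(400,400),interpolation=cv2.INTER_CUBIC)
cv2.imwrite('pics/v5.png',cv2.convertScaleAbs(np.hstack([A,B]),alpha=1.8))
```

```text
[0.481, -0.0825, 0.053] [ 0.0009 -0.0024  0.0002] [-0.0005 -0.0003  0.0055]
```

View pics/v5.png

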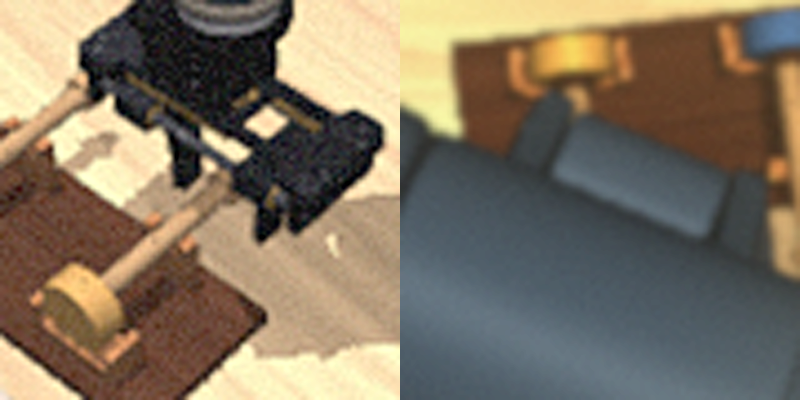

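jog_arm(
  rows="0.4 0 0 0 0 0 0;0.4 0 0 0 0 0 0;0.4 0 0 0 0 0 0;0.27 0 0 0 0 0 0;0.27 0 0 0 0 0 0;0.27 0 0 0 0 0 0;0.27 0 0 0 0 0 0",
)

```text
time_s: 4.75
position: [0.4815, -0.0833, 0.0531]
tcp_rot: [[-0.994, -0.111, 0.001], [-0.111, 0.994, -0.001], [-0.001, -0.001, -1.0]]
force: [0.5, 0.3, 0.1]
opening: 0.301
grasp_force: 0.0
```

jog_arm(
  rows="0 0 0 0 0 0 0;0 0 0 0 0 0 0;0 0 0 0 0 0 0;0 0 0 0 0 0 0",
)

```text
time_s: 5.08
position: [0.4815, -0.0832, 0.053]
tcp_rot: [[-0.994, -0.111, 0.001], [-0.111, 0.994, -0.001], [-0.001, -0.001, -1.0]]
force: [-1.2, -0.4, 1.4]
opening: 0.286
grasp_force: 30.0
```

jog_arm(
  rows="0.25 0 0 0 0 0 0;0.25 0 0 0 0 0 0;0.25 0 0 0 0 0 0",
)

```text
time_s: 5.33
position: [0.4815, -0.0832, 0.053]
tcp_rot: [[-0.994, -0.111, 0.001], [-0.111, 0.994, -0.001], [-0.001, -0.001, -1.0]]
force: [-0.3, -0.7, 0.7]
opening: 0.283
grasp_force: 30.0
```

jog_arm(
  rows="0.275 0 0 0 0 0 0;0.275 0 0 0 0 0 0;0.275 0 0 0 0 0 0",
)

```text
time_s: 5.58
position: [0.4815, -0.0831, 0.053]
tcp_rot: [[-0.994, -0.111, 0.001], [-0.111, 0.994, -0.001], [-0.001, -0.001, -1.0]]
force: [0.1, -0.5, 1.2]
opening: 0.284
grasp_force: 30.0
```

jog_arm(
  rows="0.285 0 0 0 0 0 0;0.285 0 0 0 0 0 0;0.285 0 0 0 0 0 0",
)

```text
time_s: 5.83
position: [0.4815, -0.0831, 0.053]
tcp_rot: [[-0.994, -0.111, 0.001], [-0.111, 0.994, -0.001], [-0.001, -0.001, -1.0]]
force: [-0.9, -0.6, 0.8]
opening: 0.287
grasp_force: 16.8
```

jog_arm(
  rows="0.295 0 0 0 0 0 0;0.295 0 0 0 0 0 0;0.295 0 0 0 0 0 0",
)

```text
time_s: 6.08
position: [0.4815, -0.0831, 0.053]
tcp_rot: [[-0.994, -0.111, 0.001], [-0.111, 0.994, -0.001], [-0.001, -0.001, -1.0]]
force: [-0.1, 0.4, -0.0]
opening: 0.293
grasp_force: 3.4
```

jog_arm(
  rows="0.265 0 0 0 0 0 0;0.265 0 0 0 0 0 0;0.265 0 0 -0.01 0 0 0;0.265 0 0 -0.03 0 0 0;0.265 0 0 -0.06 0 0 0;0.265 0 0 -0.1 0 0 0;0.265 0 0 -0.15 0 0 0;0.265 0 0 -0.2 0 0 0;0.265 0 0 -0.25 0 0 0;0.265 0 0 -0.29 0 0 0;0.265 0 0 -0.32 0 0 0;0.265 0 0 -0.344 0 0 0;0.265 0 0 -0.36 0 0 0;0.265 0 0 -0.37 0 0 0;0.265 0 0 -0.37 0 0 0",
)

```text
time_s: 7.33
position: [0.4815, -0.083, 0.2391]
tcp_rot: [[-0.994, -0.112, 0.003], [-0.112, 0.994, -0.002], [-0.002, -0.002, -1.0]]
force: [-0.1, 0.5, -2.1]
opening: 0.284
grasp_force: 30.0
```

Run:
```python
from h import *
s=capture('scene');t=capture('top');print(proj(s,bot.read_state()['position']),bot.read_state()['position'])
A=cv2.resize(cv2.cvtColor(s['pixels'],cv2.COLOR_RGB2BGR)[80:230,180:330],(400,400),interpolation=cv2.INTER_CUBIC)
B=cv2.resize(cv2.cvtColor(t['pixels'],cv2.COLOR_RGB2BGR)[130:230,215:315],(400,400),interpolation=cv2.INTER_CUBIC)
cv2.imwrite('pics/v6.png',cv2.convertScaleAbs(np.hstack([A,B]),alpha=1.8))
for p in (s,t): print([ (np.round(q['point'],3),q['conf']) for q in spot_point('brass_stamp',p)])
```

```text
[260.48427664 120.9186829 ] [ 0.48087786 -0.08275253  0.23768989]
[(array([ 0.568, -0.073,  0.122]), 0.92), (array([0.338, 0.166, 0.029]), 0.72), (array([ 0.539, -0.393,  0.025]), 0.57)]
[(array([ 0.532, -0.399,  0.023]), 0.69), (array([0.341, 0.161, 0.023]), 0.56)]
```

View pics/v6.png

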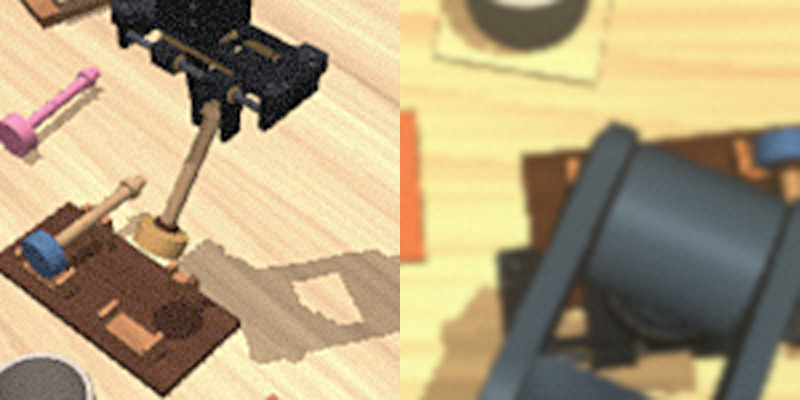

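jog_arm(
  rows="0.265 0 0 0 0 -0.02 0;0.265 0 0 0 0 -0.05 0;0.265 0 0 0 0 -0.085 0;0.265 0 0 0 0 -0.12 0;0.265 0 0 0 0 -0.155 0;0.265 0 0 0 0 -0.19 0;0.265 0 0 0 0 -0.225 0;0.265 0 0 0 0 -0.26 0;0.265 0 0 0 0 -0.29 0;0.265 0 0 0 0 -0.315 0;0.265 0 0 0 0 -0.33 0;0.265 0 0 0 0 -0.33 0;0.265 0 0 0 0 -0.33 0;0.265 0 0 0 0 -0.33 0",
)

```text
time_s: 8.7
position: [0.4815, -0.083, 0.238]
tcp_rot: [[-0.96, -0.111, 0.255], [-0.108, 0.994, 0.027], [-0.257, -0.001, -0.966]]
force: [0.5, -0.2, -1.6]
opening: 0.28
grasp_force: 30.0
```

```bash
cat >> h.py <<'E'
def stamp():
    s=capture('scene');t=capture('top');st=bot.read_state();b=st['position']+.003*st['tcp_rot'][:,2]
    for n,p in (('s',s),('t',t)):
        for q in spot_point('brass_stamp',p):
            d=np.array(q['point'])-b
            if np.linalg.norm(d)<.2: print(n,np.round(q['point'],3),round(q['conf'],2),'len',round(np.linalg.norm(d),3),'ang',np.degrees(np.arctan2(np.hypot(d[0],d[1]),-d[2])).round(1),'d',d.round(3))
    print(st['time_s'],st['position'].round(4),'F',st['force'].round(2),st['grasp_force'])
    return s,t
E
python3 -c "
from h import *
stamp();stamp()"
```

```text
s [ 0.591 -0.068  0.141] 0.63 len 0.145 ang 49.4 d [ 0.109  0.014 -0.094]
t [ 0.595 -0.072  0.142] 0.69 len 0.146 ang 50.8 d [ 0.113  0.01  -0.093]
8.8 [ 0.4816 -0.083   0.238 ] F [-0.01 -0.45 -1.49] 30.001524444669485
s [ 0.591 -0.07   0.143] 0.81 len 0.143 ang 49.7 d [ 0.108  0.012 -0.092]
t [ 0.597 -0.074  0.142] 0.66 len 0.148 ang 50.9 d [ 0.115  0.009 -0.094]
9.0 [ 0.4815 -0.0829  0.238 ] F [-0.78  0.38 -1.33] 30.00171661376953
```

jog_arm(
  rows="0.2925 0 0 0 0 0 0;0.2925 0 0 0 0 0 0;0.2925 0 0 0 0 0 0;0.2925 0 0 0 0 0 0;0.2925 0 0 0 0 0 0;0.2925 0 0 0 0 0 0;0.2925 0 0 0 0 0 0;0.2925 0 0 0 0 0 0;0.2925 0 0 0 0 0 0;0.2925 0 0 0 0 0 0;0.2925 0 0 0 0 0 0;0.2925 0 0 0 0 0 0",
)

```text
time_s: 10.1
position: [0.4812, -0.0829, 0.238]
tcp_rot: [[-0.96, -0.111, 0.255], [-0.108, 0.994, 0.028], [-0.257, -0.001, -0.966]]
force: [0.2, 0.0, -0.7]
opening: 0.29
grasp_force: 5.7
```

```bash
python3 -c "
from h import *
stamp();stamp()"
```

```text
s [ 0.478 -0.083  0.091] 0.89 len 0.144 ang 1.4 d [-0.004 -0.    -0.144]
10.2 [ 0.4811 -0.0828  0.2379] F [-0.44 -0.21 -1.16] 5.812867730855942
s [ 0.473 -0.083  0.092] 0.94 len 0.143 ang 3.6 d [-0.009  0.    -0.143]
10.4 [ 0.4814 -0.083   0.2381] F [ 0.19  0.22 -1.25] 5.741864426527172
```

jog_arm(
  rows="0.265 0 0 0 0 0 0;0.265 0 0 0 0 0 0;0.265 0 0 0 0 0 0;0.265 0 0 0 0 0 0;0.265 0 0 0 0 0 0;0.265 0 0 0 0 0 0;0.265 0 0 0 0 0 0;0.265 0 0 0 0 0 0",
)

```text
time_s: 11.17
position: [0.4814, -0.0829, 0.238]
tcp_rot: [[-0.96, -0.111, 0.256], [-0.108, 0.994, 0.028], [-0.257, -0.001, -0.966]]
force: [-0.1, -0.2, -0.4]
opening: 0.283
grasp_force: 30.0
```

```bash
python3 -c "
from h import *
s,t=stamp()
for p in (s,t):
  for q in outline_of('tile',p):
    m=q['region'].astype(np.uint8);r=cv2.minAreaRect(np.argwhere(m)[:,::-1].astype(np.float32));M=cv2.moments(m);
    print('tile',q['conf'],atz(p,r[0],.012),atz(p,(M['m10']/M['m00'],M['m01']/M['m00']),.012),m.sum())
to([.610,.143,.238])"
```

```text
s [ 0.477 -0.083  0.09 ] 0.76 len 0.145 ang 1.9 d [-0.005 -0.001 -0.145]
11.2667 [ 0.4814 -0.0829  0.238 ] F [-0.3   0.87 -1.76] 30.000424347817898
tile 0.86 [0.68331197 0.35932923 0.012     ] [0.68339441 0.3563745  0.012     ] 5704
tile 0.82 [0.60756901 0.14786764 0.012     ] [0.60928625 0.1480485  0.012     ] 2012
tile 0.77 [0.60453972 0.1436096  0.012     ] [0.60481554 0.1440369  0.012     ] 1464
tile 0.75 [0.67827843 0.35453441 0.012     ] [0.67731319 0.35335351 0.012     ] 2751
[0.61, 0.143, 0.238] [-0.2958  0.4204  0.0783] [0. 0. 0.]
```

jog_arm(
  rows="0.265 -0.006 0.0084 0.0016 0 0 0;0.265 -0.018 0.025 0.0047 0 0 0;0.265 -0.036 0.051 0.0094 0 0 0;0.265 -0.059 0.084 0.0156 0 0 0;0.265 -0.086 0.122 0.0226 0 0 0;0.265 -0.115 0.164 0.0304 0 0 0;0.265 -0.145 0.206 0.0382 0 0 0;0.265 -0.175 0.249 0.046 0 0 0;0.265 -0.205 0.291 0.054 0 0 0;0.265 -0.232 0.33 0.061 0 0 0;0.265 -0.254 0.361 0.067 0 0 0;0.265 -0.272 0.387 0.072 0 0 0;0.265 -0.285 0.405 0.075 0 0 0;0.265 -0.293 0.416 0.077 0 0 0;0.265 -0.296 0.421 0.078 0 0 0;0.265 -0.296 0.421 0.078 0 0 0;0.265 -0.296 0.421 0.078 0 0 0",
)

```text
time_s: 12.88
position: [0.6095, 0.1428, 0.2379]
tcp_rot: [[-0.961, -0.111, 0.255], [-0.108, 0.994, 0.027], [-0.256, -0.001, -0.967]]
force: [-0.2, -0.1, -1.8]
opening: 0.285
grasp_force: 30.0
```

```bash
python3 -c "
from h import *
s,t=stamp();stamp()
to([.610,.144,.169])"
```

```text
s [0.607 0.142 0.087] 0.64 len 0.148 ang 1.3 d [-0.003 -0.    -0.148]
12.9833 [0.6095 0.1425 0.2381] F [ 0.29 -0.08 -1.3 ] 30.001627821475267
s [0.605 0.144 0.09 ] 0.7 len 0.145 ang 2.3 d [-0.006  0.001 -0.145]
13.1833 [0.6099 0.1427 0.2382] F [-0.09 -0.6  -1.52] 30.001543890684843
[0.61, 0.144, 0.169] [0.0353 0.0022 0.1339] [0. 0. 0.]
```

jog_arm(
  rows="0.265 0.002 0.001 0.008 0 0 0;0.265 0.006 0.002 0.023 0 0 0;0.265 0.011 0.002 0.042 0 0 0;0.265 0.017 0.002 0.064 0 0 0;0.265 0.023 0.002 0.086 0 0 0;0.265 0.029 0.002 0.108 0 0 0;0.265 0.033 0.002 0.123 0 0 0;0.265 0.036 0.002 0.134 0 0 0;0.265 0.037 0.002 0.138 0 0 0;0.265 0.037 0.002 0.139 0 0 0;0.265 0.037 0.002 0.139 0 0 0",
)

```text
time_s: 14.2
position: [0.6102, 0.1442, 0.1664]
tcp_rot: [[-0.96, -0.111, 0.256], [-0.108, 0.994, 0.027], [-0.258, -0.001, -0.966]]
force: [-0.3, -0.5, -0.5]
opening: 0.288
grasp_force: 30.0
```

jog_arm(
  rows="0.265 0.0005 0 0.002 0 0 0;0.265 0.001 0 0.004 0 0 0;0.265 0.001 0 0.004 0 0 0;0.265 0.001 0 0.004 0 0 0",
)

```text
time_s: 14.53
position: [0.61, 0.1442, 0.1645]
tcp_rot: [[-0.96, -0.111, 0.256], [-0.108, 0.994, 0.028], [-0.258, -0.001, -0.966]]
force: [0.9, -0.2, -1.3]
opening: 0.282
grasp_force: 30.0
```

jog_arm(
  rows="0.265 0.0005 0 0.002 0 0 0;0.265 0.001 0 0.004 0 0 0;0.265 0.001 0 0.004 0 0 0;0.265 0.001 0 0.004 0 0 0",
)

```text
time_s: 14.87
position: [0.61, 0.1442, 0.1621]
tcp_rot: [[-0.96, -0.111, 0.256], [-0.108, 0.994, 0.027], [-0.257, -0.001, -0.966]]
force: [-0.1, -0.2, -1.0]
opening: 0.287
grasp_force: 30.0
```

```bash
python3 -c "
from h import *
s,t=stamp()
A=cv2.resize(cv2.cvtColor(s['pixels'],cv2.COLOR_RGB2BGR)[190:290,225:345],(720,600),interpolation=cv2.INTER_CUBIC)
cv2.imwrite('pics/v7.png',cv2.convertScaleAbs(A,alpha=1.8))"
```

```text
s [0.606 0.144 0.013] 0.86 len 0.146 ang 2.0 d [-0.005 -0.    -0.146]
14.9667 [0.61   0.1442 0.1621] F [ 0.43  0.06 -0.81] 30.001051872968674
```

View pics/v7.png

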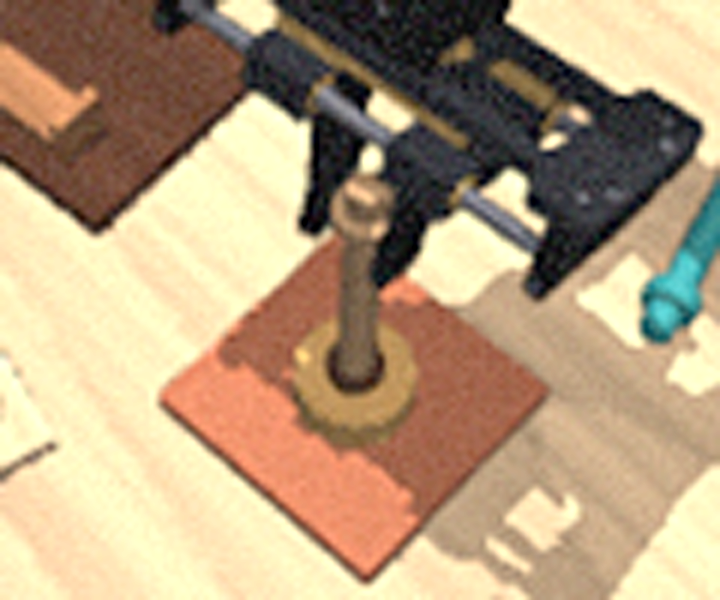

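jog_arm(
  rows="0.265 0.0005 0 0.002 0 0 0;0.265 0.0005 0 0.002 0 0 0;0.265 0.0005 0 0.002 0 0 0",
)

```text
time_s: 15.32
position: [0.6108, 0.1443, 0.1621]
tcp_rot: [[-0.96, -0.111, 0.258], [-0.108, 0.994, 0.028], [-0.259, -0.001, -0.966]]
force: [-1.1, 0.3, 4.6]
opening: 0.286
grasp_force: 30.0
```

jog_arm(
  rows="0.265 0.0005 0 0.002 0 0 0;0.265 0.0005 0 0.002 0 0 0;0.265 0.0005 0 0.002 0 0 0",
)

```text
time_s: 15.57
position: [0.6117, 0.1444, 0.1621]
tcp_rot: [[-0.959, -0.111, 0.261], [-0.108, 0.994, 0.028], [-0.262, -0.001, -0.965]]
force: [-1.3, -0.1, 8.2]
opening: 0.281
grasp_force: 30.0
```

jog_arm(
  rows="0.265 0.0005 0 0.002 0 0 0;0.265 0.0005 0 0.002 0 0 0;0.265 0.0005 0 0.002 0 0 0",
)

```text
time_s: 15.82
position: [0.6127, 0.1444, 0.1622]
tcp_rot: [[-0.958, -0.111, 0.263], [-0.108, 0.994, 0.028], [-0.265, -0.002, -0.964]]
force: [-1.6, -0.2, 12.1]
opening: 0.285
grasp_force: 30.0
```

jog_arm(
  rows="0.265 -0.001 0 -0.004 0 0 0;0.265 -0.001 0 -0.004 0 0 0;0.265 -0.001 0 -0.004 0 0 0;0.294 -0.001 0 -0.004 0 0 0;0.294 -0.001 0 -0.004 0 0 0;0.294 -0.001 0 -0.004 0 0 0;0.33 -0.001 0 -0.004 0 0 0;0.33 -0.001 0 -0.004 0 0 0;0.33 -0.001 0 -0.004 0 0 0;0.6 -0.001 0 -0.004 0 0 0;0.8 -0.001 0 -0.004 0 0 0;0.8 -0.001 0 -0.004 0 0 0;0.8 -0.001 0 -0.004 0 0 0;0.8 -0.001 0 -0.004 0 0 0",
)

```text
time_s: 16.98
position: [0.6099, 0.1442, 0.161]
tcp_rot: [[-0.96, -0.111, 0.255], [-0.108, 0.994, 0.027], [-0.257, -0.001, -0.966]]
force: [0.1, 0.7, -0.7]
opening: 0.619
grasp_force: 0.0
```

```bash
python3 -c "
from h import *
s,t=stamp()
A=cv2.resize(cv2.cvtColor(s['pixels'],cv2.COLOR_RGB2BGR)[190:290,225:345],(720,600),interpolation=cv2.INTER_CUBIC)
cv2.imwrite('pics/v8.png',cv2.convertScaleAbs(A,alpha=1.8))"
```

```text
s [0.606 0.143 0.012] 0.71 len 0.146 ang 2.1 d [-0.005 -0.001 -0.146]
17.0833 [0.6099 0.1442 0.1611] F [-0.42  0.61 -0.19] 0.0
```

View pics/v8.png

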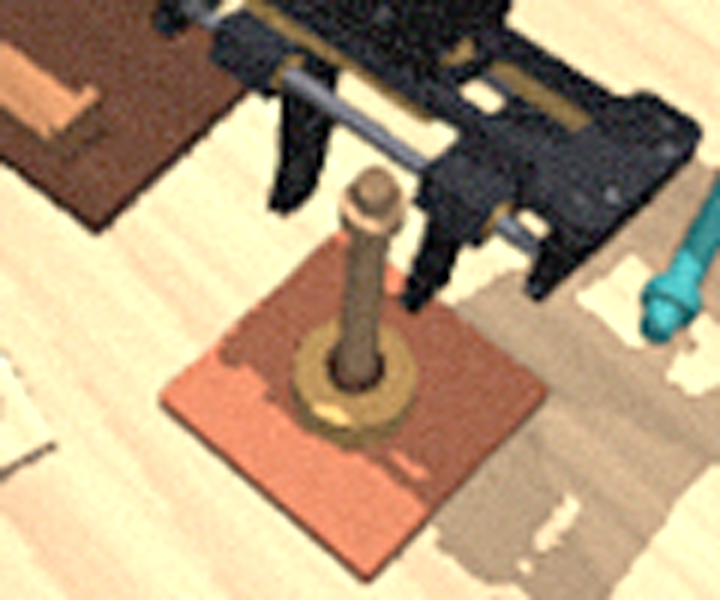

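The stamp stands free on the tile, foot at (354,385), with the fingers open on either side of it. I'll retreat along the tool axis.

jog_arm(
  rows="0.8 0 0 -0.02 0 0 0;0.8 0 0 -0.05 0 0 0;0.8 0 0 -0.09 0 0 0;0.8 0 0 -0.13 0 0 0;0.8 0 0 -0.18 0 0 0;0.8 0 0 -0.23 0 0 0;0.8 0 0 -0.27 0 0 0;0.8 0 0 -0.29 0 0 0;0.8 0 0 -0.3 0 0 0;0.8 0 0 -0.3 0 0 0;0.8 0 0 -0.3 0 0 0;0.8 0 0 -0.3 0 0 0",
)

```text
time_s: 18.18
position: [0.571, 0.14, 0.3046]
tcp_rot: [[-0.961, -0.111, 0.253], [-0.108, 0.994, 0.027], [-0.254, -0.001, -0.967]]
force: [-0.2, -0.1, -1.0]
opening: 0.799
grasp_force: 0.0
```

```bash
python3 -c "
from h import *
s=capture('scene');t=capture('top')
for p in (s,t):
  print([(np.round(q['point'],3),round(q['conf'],2)) for q in spot_point('brass_stamp',p)])
A=cv2.resize(cv2.cvtColor(s['pixels'],cv2.COLOR_RGB2BGR)[190:290,225:345],(480,400),interpolation=cv2.INTER_CUBIC)
cv2.imwrite('pics/v9.png',cv2.convertScaleAbs(A,alpha=1.8))"
```

```text
[(array([0.605, 0.144, 0.013]), 0.97), (array([0.344, 0.164, 0.03 ]), 0.81)]
[(array([ 0.537, -0.4  ,  0.028]), 0.85)]
```

View pics/v9.png

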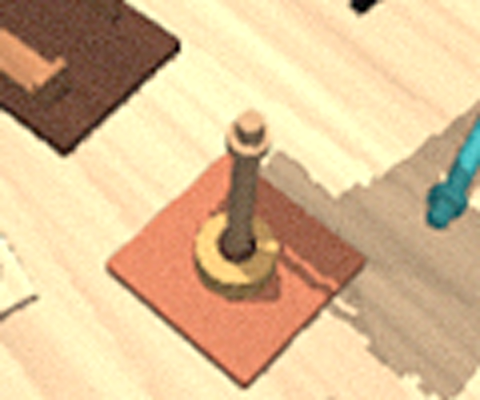

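The stamp stands upright at the tile's centre (foot at (236,258)) and the gripper is clear, so I'm handing in.

```bash
python3 -c "
from h import *
print(bot.hand_in())"
```

```text
the job is handed in; nothing more can be done
None
```

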